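# Clamp the cheese block in the ratchet slicing stand

### The job

Lift the block of cheese off the cutting board and stand it between the jaws of the slicing clamp, lengthways along the bar. Then pump the clamp's trigger, stroke by stroke, until the sprung pad has pushed the block against the fixed jaw and is itself pressed roughly half-way in; stop there so the cheese is not crushed, and do not push the jaw by hand. Leave the mug, jar and bowl alone, and finish still holding the trigger squeezed, not letting go.

Things in the scene. Friction and masses are not known exactly. Their poses are not given: they have to be found in the camera images.
- block: Pale yellow rigid block of hard cheese, 44 (own x) x 60 (own y, its long side) x 50 mm high, about 0.14 kg, loose, standing on the cutting board. Origin: centre of its underside, z up.
- clamp: Slicing clamp fixed to the table. Origin at table level; own +y runs along the bar (yaw within 0.25 rad of world). Wooden base 120 mm wide, y -200 to +145 mm, 18 mm thick: the block stands on it. In +y order, on own x = 0: ratchet housing (y -150 to -65, 68 high), black fixed grip, steel trigger, black moving jaw (50 wide, 64 high), rubber pad, free space, steel fixed jaw.
- grip_mid (a point): Centre of the fixed black grip, 115 mm above the table, at clamp y = -125 mm. The grip is an upright bar 26 mm wide (clamp x), 20 mm thick (clamp y), from 68 to 150 mm high; its back face is 10 mm towards clamp -y from here, with free space behind it. Axes as the clamp's.
- trigger_grip (a point): Point on the front (+y) face of the upright steel trigger, 115 mm above the table at rest; moves with it. Bar 20 mm wide, 12 mm thick, top at 144 mm, hinged at clamp y = -89 mm, height 62 mm; leans 0.15 rad to +y at rest. At 115 mm height, grip's back face to trigger's front face is 60 mm at rest, 44 mm squeezed. In front of it nothing is higher than 68 mm.
- trigger (a joint): Trigger angle, 0 at rest (sprung back), 0.30 rad fully squeezed towards the grip (clamp -y) against a stop; 0.30 rad is about 16 mm at 115 mm height. Needs about 8 to 16 N there. The spring returns it when it is let go.
- jaw (a joint): Travel of the moving jaw along clamp +y, m: 0 fully open to 0.095; starts at 0 to 0.025. Ratchet with 6 mm teeth: it moves on while the trigger closes (full squeeze about 12 mm, the first one 6 to 15; the first few mm of a squeeze may be lost) and stays put as the trigger returns (6.5 N friction). It cannot be pumped back. With the block at the fixed jaw the pad touches at about 0.060.
- pad (a joint): How far the sprung pad is pressed back towards the jaw block, 0 free to 0.022 m fully in (22 mm of bright stem showing when free). The spring gives 0.8 N at 0 plus 0.2 N per mm, so it hardly sinks until the block is against the fixed jaw; a full squeeze after that sinks it about 11 to 12 mm. Half-way is 0.011.
- pad_face (a point): Centre of the pad's front face (50 mm wide, 44 mm high), 43 mm above the table; it faces the fixed jaw along clamp +y.
- fixed_jaw: Steel fixed jaw at the far end of the clamp, 56 mm wide (clamp x), 18 mm thick, its top 68 mm above the table. Origin: middle of its inner face's lower edge, on the base's top, at clamp y = +115 mm; the face looks to clamp -y. Axes as the clamp's.
- board: White cutting board 150 x 200 x 10 mm fixed on the table, under the block at the start. Origin: centre of its underside.
- mug: White mug, 76 mm across, 85 mm high, a bystander. Origin: centre of its underside.
- jar: Glass jar with steel cap, 60 mm across, 100 mm high, a bystander. Origin: centre of its underside.
- bowl: White bowl, 120 mm across, 50 mm high, a bystander. Origin: centre of its underside.
Things that resemble listed ones, but are neither listed nor needed, are in the scene too. Of the things that look like the block, the middle-sized one is meant.

How it is judged:
On the way, in this order (a step that is already met when the one before it is completed fails the run):
1. the block stands between the jaws, lengthways along the bar, let go, the pad still free (x of block in the frame of clamp between -0.015 and 0.015 m and z of block in the frame of clamp between 0.012 and 0.024 m and angle between block's own z axis and vertical below 0.12 rad and angle between the y axis of block and the y axis of clamp, either way round below 0.2 rad and y of block in the frame of clamp between 0.03 and 0.09 m and contact force between the fingers and block below 0.1 N and linear speed of block below 0.02 m/s and value of joint pad below 0.003 m), for 0.2 s.
2. pumped until the pad is pressed in by the block (value of joint pad above 0.004 m and contact force between pad and block above 1 N), for 0.1 s.
At the end, for the whole second after the job is handed in: Block on the clamp base, lengthways (0.2 rad, 15 mm of the bar line), within 5 mm of the fixed jaw, over 1 N at pad and at fixed jaw; pad pressed in 4 to 17.5 of its 22 mm; fingers still hold the trigger squeezed (over 0.04 rad, 0.5 N) and do not touch the block (all of step 2 and x of block in the frame of clamp between -0.015 and 0.015 m and z of block in the frame of clamp between 0.012 and 0.024 m and angle between block's own z axis and vertical below 0.12 rad and angle between the y axis of block and the y axis of clamp, either way round below 0.2 rad and y of block in the frame of clamp between 0.079 and 0.09 m and value of joint pad below 0.0175 m and contact force between fixed_jaw and block above 1 N and value of joint trigger above 0.04 rad and contact force between the fingers and trigger above 0.5 N and contact force between the fingers and block below 0.1 N); the arm keeps its last pose, push and grip.
It fails at once if the cheese is crushed: the pad is pressed in over 19.5 mm (value of joint pad above 0.0195 m).
It fails at once if the moving jaw or pad is pushed by the robot instead of the trigger (over 4 N) (contact force between any of the arm, the fingers and jaw above 4 N).
It fails at once if a bystander is moved over 30 mm (distance of any of mug, jar, bowl from where it was at the start of the episode above 0.03 m).
It also fails if it takes over 64 s, if anything falls off the work surface, if the arm or the gripper's body presses on something with over 40 N, if the wrist force passes 120 N, or if a joint passes its speed limit or range.

### The arm

A 6-joint arm with a two-finger parallel gripper is mounted at the origin on the work surface. World frame = base frame: x ahead of the robot, y to its left, z up, the work surface at z = 0. Lengths are in m, angles in rad, forces in N, time in s.
With the tool pointing down it reaches from about 0.225 to 0.875 m from the base axis. Payload 3.4 kg.
Tool frame: the origin (TCP) lies on the centre line of the jaws, within the pads' length; the fingertips stand 19 mm ahead of it and the grasp point (between the pads) is the TCP; z points along the fingers, y is the direction in which the jaws open and shut (so a half turn about z gives the same grasp; the last joint's range is limited). The gripper opens to 85 mm and grips with 20 to 120 N. Pads are 22 mm wide; open, the fingers measure 114 mm over their backs; the gripper's body (76 mm by 85 mm) begins 54 mm behind the grasp point. The pads swing forward as they close: fully open they stand 13 mm farther back than shut.
Start: joints at [-1.385, 0.276, 1.505, -0, 1.361, -0.121], TCP at [0.174, -0.548, 0.25] pointing down, gripper open.
Joint ranges: [-2.89, 2.89], [-0.75, 2.08], [0.22, 2.7], [-1.18, 4.32], [0.11, 2.71], [-2.7, 2.7]. Speed limits (rad/s): [2.57, 2.57, 3.14, 3.14, 3.14, 3.14].

### API

Orientations are given as a unit quaternion [w, x, y, z].
In Python, from rig import monitor, eyes, manip, models gives the robot as it stands.
- The arm moves only by the tool send_rows, never from a script. Its argument "deltas" is a list of rows, each an object with "dp": the shift along the world's x, y, z each as a share of 0.12 m, from -1 to 1, a list of three; "rotation": the turn, a rotation vector about the world's x, y, z each as a share of 0.5 rad, from -1 to 1, a list of three. In form: [{"dp": [dx, dy, dz], "rotation": [rx, ry, rz]}, ...]. A call has 1 to 12 rows; each row is the pose to reach, as a shift and turn from the pose commanded when the call began; what a row does not reach only later rows make up. A row lasts 1/12 s, in which the tool goes at most 41.7 mm and 7.16 degrees, less where a joint would pass 70% of its speed; a pose out of reach is approached as far as the arm can. A call with a number of a shift or a turn outside -1 to 1 is refused whole. A call with a gripper value outside its range is refused whole. "fingers" is the closure, from -1 (fully open) to 1 (shut), set as the call begins (left out, the last holds). The fingers move at their own pace and stop on an object; "grip_force" is the grip in N (left out, the last holds). Time passes only in rows, so rows that repeat a pose let the fingers close. It gives the time, the measured TCP pose, the force and the opening at its end, in the units of the state.
- monitor.get_state(): the state, without advancing time (a new reading comes with each control period).
- eyes.get_image(name): name is "side" or "top" or "wrist"; returns a dict with "color" (420x560x3 uint8, red, green, blue), "depth" (420x560 float32, m along the optical axis (not along the pixel's ray), 0 where there is no reading), "mtx" (3x3 intrinsics, pixels), "k1" (the pictures are not rectified: a ray, as slopes to the right and down, at radius r is drawn at 1 + k1 r^2 times it, then the intrinsics apply), "rvec" (rotation vector, rad) and "tvec" (3), from world to camera coordinates, as OpenCV has them. Camera axes: x right, y down, z forward; pixel columns grow to the right and rows downward; lengths in m; the calibration is good to about 2 mm. A picture is of the moment at which its call begins.
- manip.sign_off(): hands the job in, once; it reports no verdict.
Trained networks look in a picture, given as the dict that the camera call returned (one of the last four; its "shot" number tells which), for a name from the list of things; names that differ only in an ending like _2 or _b are one class to them, and where a whole thing is asked for, a point or a joint stands for the part that bears it (a point fixed in the world has none). Each returns a list of dicts, best first, with "score" (0 to 1); they miss things now and then, are a little off and sometimes report something else, mostly with a low value. They report only what shows in the picture. A call takes as long as a camera call. They do not tell look-alikes from the thing itself.
- models.find_in(name, picture): "box" ([left, top, right, bottom] in pixels, round what is visible of it).
The state is a dict: "clock": time; "qpos": joint angles; "qd": joint speeds; "effort": joint torques, N m; "position": TCP position; "ee_rot": TCP orientation; "contact_force": force on the tool from outside, world axes, zero at the start; "moment": the same for the moment, N m; "width": finger opening in m.
Only numpy, scipy, OpenCV 4.12 (cv2) and the standard library are available. Lean on these libraries where they do the work, as an engineer would, in place of code of your own. Each camera call takes 0.05 s, during which the arm holds its last target.

## Working session

There is one attempt and no reset: what is moved stays moved. The work goes in short steps, Python scripts to look and compute and a tool call to move; the robot and the scene stay as the last step left them, time stands still between calls to the robot, and variables do not carry over. Pictures are saved under pics/ and viewed, and the job is handed in when it is done.

Besides the shell and the picture viewer there is one more tool, called after "Request:" as name(argument=value, ...), one argument or row to a line, values as JSON. send_rows: Moves the arm, as the interface text tells. Its arguments: {"type":"object","properties":{"deltas":{"type":"array","items":{"type":"object","properties":{"dp":{"type":"array","items":{"type":"number"}},"rotation":{"type":"array","items":{"type":"number"}}}}},"fingers":{"type":"number"},"grip_force":{"type":"number"}},"required":["deltas"]}

```bash
mkdir -p pics; ls
cat > h.py <<'E'
import numpy as np, cv2
from rig import monitor, eyes, manip, models
def shot(n,name):
    im=eyes.get_image(n); cv2.imwrite(f'pics/{name}.png',im['color'][...,::-1]); return im
def world(im,u,v,d=None):
    K=np.array(im['mtx']);k=im['k1']
    if d is None: d=im['depth'][int(round(v)),int(round(u))]
    a=np.array([(u-K[0,2])/K[0,0],(v-K[1,2])/K[1,1]]); s=a.copy()
    for _ in range(20): s=a/(1+k*(s@s))
    R=cv2.Rodrigues(np.array(im['rvec'],float))[0]
    return R.T@(np.array([s[0],s[1],1])*d-np.array(im['tvec']).ravel())
def cloud(im):
    K=np.array(im['mtx']);k=im['k1'];D=im['depth'];v,u=np.mgrid[:D.shape[0],:D.shape[1]]
    a=np.stack([(u-K[0,2])/K[0,0],(v-K[1,2])/K[1,1]],-1);s=a.copy()
    for _ in range(20): s=a/(1+k*(s**2).sum(-1,keepdims=True))
    P=np.concatenate([s,np.ones_like(s[...,:1])],-1)*D[...,None]
    R=cv2.Rodrigues(np.array(im['rvec'],float))[0]
    W=(P-np.array(im['tvec']).ravel())@R
    W[D==0]=np.nan
    return W
def proj(im,p):
    R=cv2.Rodrigues(np.array(im['rvec'],float))[0];c=R@np.array(p)+np.array(im['tvec']).ravel()
    s=c[:2]/c[2];s=s*(1+im['k1']*(s@s));K=np.array(im['mtx']);return K[0,0]*s[0]+K[0,2],K[1,1]*s[1]+K[1,2]
E
python3 - <<'E'
from h import *
import pickle
s=monitor.get_state();print(s)
for n in('top','side'):
    im=shot(n,n+'0');pickle.dump(im,open(n+'0.pkl','wb'))
    for k in('block','clamp','board','fixed_jaw','trigger','mug','jar','bowl','pad','jaw','grip_mid'):
        print(n,k,[(np.round(r['box']).tolist(),round(r['score'],2)) for r in models.find_in(k,im)][:4])
E
```

```text
pics
{'clock': 0.0, 'qpos': array([-1.38500009e+00,  2.76613268e-01,  1.50614339e+00,  6.68261167e-06,
        1.36067927e+00, -1.21005058e-01]), 'qd': array([-0.00202289, -0.0010581 ,  0.0021129 , -0.0012626 , -0.00240434,
       -0.00048433]), 'effort': array([ 2.86972572e-04, -4.16777372e+01, -2.45804322e+01, -1.83225416e-04,
        1.10641497e-02,  5.32317529e-06]), 'position': array([ 0.17355937, -0.54766709,  0.24942516]), 'ee_rot': array([-9.21257780e-04,  9.88256862e-01,  1.52798969e-01, -2.65862447e-05]), 'contact_force': array([-0.77283015, -0.0679538 ,  0.22397267]), 'moment': array([-0.004133  ,  0.00517829, -0.03530819]), 'width': 0.08544883995576412}
top block [([176.0, 234.0, 205.0, 256.0], 0.72), ([182.0, 281.0, 214.0, 316.0], 0.67), ([316.0, 199.0, 393.0, 228.0], 0.64), ([137.0, 302.0, 166.0, 325.0], 0.62)]
top clamp [([260.0, 181.0, 394.0, 248.0], 0.83)]
top board [([151.0, 206.0, 232.0, 265.0], 0.65)]
top fixed_jaw [([265.0, 189.0, 279.0, 213.0], 0.61), ([261.0, 179.0, 390.0, 249.0], 0.49)]
top trigger [([351.0, 209.0, 358.0, 221.0], 0.61)]
top mug [([245.0, 109.0
[... 266 characters left out ...]
[152.0, 205.0, 233.0, 267.0], 0.22)]
side block [([226.0, 167.0, 248.0, 198.0], 0.9), ([170.0, 175.0, 202.0, 206.0], 0.82), ([164.0, 165.0, 185.0, 181.0], 0.68)]
side clamp [([237.0, 212.0, 313.0, 341.0], 0.95)]
side board [([216.0, 178.0, 275.0, 212.0], 0.68)]
side fixed_jaw [([275.0, 210.0, 299.0, 234.0], 0.9), ([237.0, 212.0, 314.0, 342.0], 0.22)]
side trigger [([276.0, 235.0, 284.0, 249.0], 0.51)]
side mug [([347.0, 195.0, 384.0, 240.0], 0.77), ([239.0, 212.0, 313.0, 342.0], 0.46)]
side jar [([308.0, 151.0, 328.0, 193.0], 0.88)]
side bowl [([366.0, 266.0, 430.0, 317.0], 0.65)]
side pad []
side jaw [([265.0, 246.0, 293.0, 326.0], 0.96)]
side grip_mid [([237.0, 208.0, 314.0, 342.0], 0.83)]
```

View pics/top0.png

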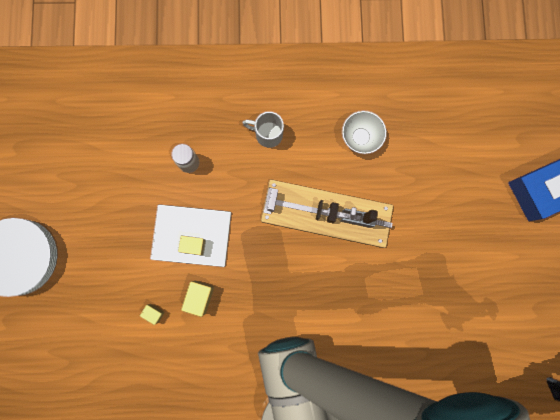

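View pics/side0.png

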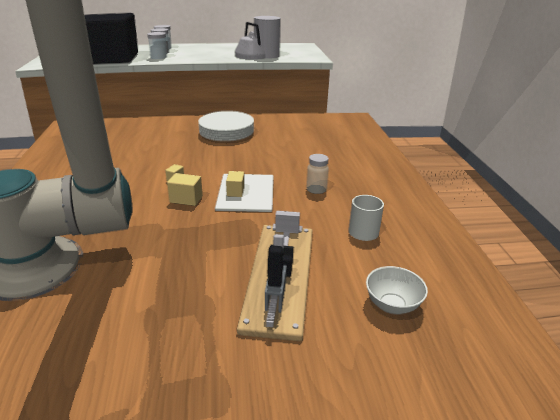

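```bash
cat > m.py <<'E'
from h import *
import pickle
im=pickle.load(open('top0.pkl','rb'));W=cloud(im);C=im['color'].astype(int)
def rect(box,zlo,zhi,name):
    l,t,r,b=box;w=W[t:b,l:r].reshape(-1,3);w=w[(w[:,2]>zlo)&(w[:,2]<zhi)]
    q=cv2.minAreaRect(w[:,:2].astype(np.float32));print(name,len(w),'z',np.median(w[:,2]).round(4),'c',np.round(q[0],4),'size',np.round(q[1],4),'ang',round(q[2],1))
for z in (.02,):
  rect((165,225,215,265),.03,.1,'A'); rect((172,272,224,326),.02,.12,'B'); rect((127,292,176,335),.02,.12,'C')
rect((140,195,240,275),.005,.018,'board')
rect((250,175,400,255),.01,.024,'base')
rect((255,180,287,220),.055,.08,'fj')
rect((300,190,400,235),.055,.08,'top68')
rect((300,190,400,235),.09,.18,'handles')
for n,b in dict(mug=(235,100,290,155),jar=(165,135,205,180),bowl=(330,105,395,160)).items(): rect(b,.03,.2,n)
E
python3 m.py
```

```text
A 420 z 0.0584 c [0.4691 0.2773] size [0.0605 0.0439] ang 80.8
B 768 z 0.0629 c [0.3333 0.2619] size [0.0575 0.0779] ang 72.1
C 274 z 0.0369 c [0.2948 0.3821] size [0.0465 0.0349] ang 57.9
board 3452 z 0.0089 c [0.4936 0.286 ] size [0.2143 0.2553] ang 4.7
base 4441 z 0.0172 c [ 0.5502 -0.0839] size [0.3451 0.1205] ang 77.0
fj 148 z 0.0666 c [0.584  0.0639] size [0.0179 0.0556] ang 76.9
top68 414 z 0.0636 c [ 0.5399 -0.1289] size [0.151  0.0497] ang 77.1
handles 191 z 0.1424 c [ 0.5314 -0.157 ] size [0.0632 0.0259] ang 80.6
mug 499 z 0.0685 c [0.785  0.0788] size [0.1024 0.0746] ang 44.8
jar 516 z 0.0967 c [0.6976 0.2913] size [0.0552 0.0564] ang 67.6
bowl 503 z 0.0444 c [ 0.7642 -0.1862] size [0.1173 0.1181] ang 87.8
```

Pictures: the middle-sized block lies on the white board at top-view px (190,245), measured 60×44 mm. The larger block (197,299) and the smaller one (151,314) are the look-alikes. The clamp is at about (327,213) with its fixed jaw on the left (272,200), so clamp +y is at 77° in world and its origin is near (0.556,-0.057).

Request:
send_rows(
  deltas=[
    {"dp":[0.12,0.33,0],"rotation":[0,0,0.1]},
    {"dp":[0.24,0.67,0],"rotation":[0,0,0.2]},
    {"dp":[0.36,1,0],"rotation":[0,0,0.32]},
  ],
  fingers=-1,
)

```text
clock: 1.45
position: [0.2161, -0.4295, 0.2498]
ee_rot: [-0.0, 0.973, 0.232, 0.0]
contact_force: [0.6, -0.3, 0.2]
width: 0.0854
```

Request:
send_rows(
  deltas=[
    {"dp":[0.12,0.33,0],"rotation":[0,0,0.1]},
    {"dp":[0.24,0.67,0],"rotation":[0,0,0.2]},
    {"dp":[0.36,1,0],"rotation":[0,0,0.32]},
  ],
)

```text
clock: 1.7
position: [0.2585, -0.3111, 0.2504]
ee_rot: [0.0, 0.951, 0.309, 0.0]
contact_force: [0.6, 0.0, -0.4]
width: 0.0854
```

Request:
send_rows(
  deltas=[
    {"dp":[0.12,0.33,0],"rotation":[0,0,0.1]},
    {"dp":[0.24,0.67,0],"rotation":[0,0,0.2]},
    {"dp":[0.36,1,0],"rotation":[0,0,0.32]},
  ],
)

```text
clock: 1.95
position: [0.3007, -0.1935, 0.2506]
ee_rot: [0.0, 0.923, 0.384, 0.0]
contact_force: [2.1, 0.4, -0.7]
width: 0.0851
```

Request:
send_rows(
  deltas=[
    {"dp":[0.12,0.33,0],"rotation":[0,0,0.1]},
    {"dp":[0.24,0.67,0],"rotation":[0,0,0.2]},
    {"dp":[0.36,1,0],"rotation":[0,0,0.32]},
  ],
)

```text
clock: 2.2
position: [0.343, -0.0758, 0.2508]
ee_rot: [0.001, 0.89, 0.457, 0.001]
contact_force: [0.3, -0.9, -0.5]
width: 0.0853
```

Request:
send_rows(
  deltas=[
    {"dp":[0.12,0.33,0],"rotation":[0,0,0.1]},
    {"dp":[0.24,0.67,0],"rotation":[0,0,0.2]},
    {"dp":[0.36,1,0],"rotation":[0,0,0.32]},
  ],
)

```text
clock: 2.45
position: [0.3854, 0.0421, 0.2508]
ee_rot: [0.001, 0.85, 0.527, 0.001]
contact_force: [1.4, -0.6, -0.8]
width: 0.0848
```

Request:
send_rows(
  deltas=[
    {"dp":[0.12,0.33,0],"rotation":[0,0,0.1]},
    {"dp":[0.24,0.67,0],"rotation":[0,0,0.2]},
    {"dp":[0.36,1,0],"rotation":[0,0,0.32]},
    {"dp":[0.36,1,0],"rotation":[0,0,0.32]},
  ],
)

```text
clock: 2.78
position: [0.4308, 0.1663, 0.2505]
ee_rot: [-0.001, 0.804, 0.595, 0.003]
contact_force: [0.1, -0.2, -0.1]
width: 0.0857
```

```bash
cat > st.py <<'E'
from h import *
from scipy.spatial.transform import Rotation as Ro
s=monitor.get_state();q=s['ee_rot'];R=Ro.from_quat([q[1],q[2],q[3],q[0]]).as_matrix()
print('t',s['clock'],'p',s['position'].round(4),'w',round(s['width'],4),'F',s['contact_force'].round(1),'q',s['qpos'].round(2));print('toolx',np.degrees(np.arctan2(R[1,0],R[0,0])).round(2),'tooly',np.degrees(np.arctan2(R[1,1],R[0,1])).round(2),'z',R[:,2].round(4))
E
python3 st.py
python3 - <<'E'
from h import *
import pickle
im=shot('wrist','w1');pickle.dump(im,open('w1.pkl','wb'))
print([(np.round(r['box']).tolist(),round(r['score'],2)) for r in models.find_in('block',im)])
E
```

```text
t 2.7833 p [0.4308 0.1663 0.2505] w 0.0857 F [ 0.1 -0.2 -0.1] q [0.21 0.1  1.73 0.   1.31 0.51]
toolx 73.03 tooly -16.97 z [ 0.003   0.0047 -1.    ]
[([21.0, 0.0, 86.0, 21.0], 0.97), ([256.0, 0.0, 315.0, 82.0], 0.89), ([87.0, 73.0, 197.0, 146.0], 0.64)]
```

View pics/w1.png

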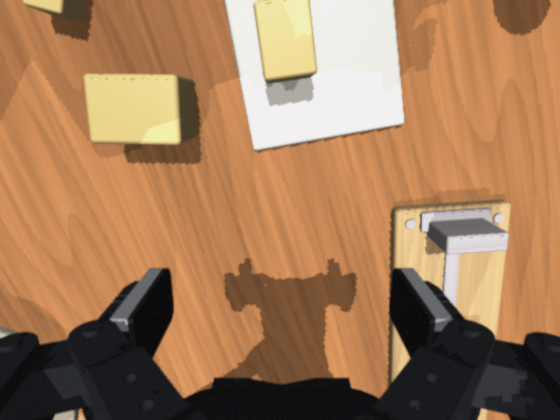

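The wrist picture shows the target on the board at px (286,40), the larger block at (135,108), and the clamp's fixed jaw at (465,232).

Run:
```python
from h import *
import pickle
im=pickle.load(open('w1.pkl','rb'));W=cloud(im)
def rect(box,zlo,zhi,name):
    l,t,r,b=box;w=W[t:b,l:r].reshape(-1,3);w=w[(w[:,2]>zlo)&(w[:,2]<zhi)]
    q=cv2.minAreaRect(w[:,:2].astype(np.float32));print(name,len(w),'z',np.median(w[:,2]).round(4),'c',np.round(q[0],4),'size',np.round(q[1],4),'ang',round(q[2],1))
rect((240,0,335,95),.05,.08,'A');rect((240,0,335,95),.035,.08,'A');rect((75,60,200,160),.05,.08,'B');rect((410,200,515,255),.06,.08,'fj')
```

```text
A 4275 z 0.0608 c [0.4687 0.2788] size [0.0601 0.0436] ang 80.8
A 4321 z 0.0608 c [0.4687 0.2788] size [0.0601 0.0436] ang 80.8
B 6811 z 0.0653 c [0.3332 0.2632] size [0.0572 0.0776] ang 72.4
fj 1365 z 0.0685 c [0.5837 0.0655] size [0.0188 0.0559] ang 77.2
```

Request:
send_rows(
  deltas=[
    {"dp":[0.1,0.31,0],"rotation":[0,0,0.1]},
    {"dp":[0.21,0.63,0],"rotation":[0,0,0.2]},
    {"dp":[0.32,0.94,0],"rotation":[0,0,0.28]},
    {"dp":[0.32,0.94,-0.3],"rotation":[0,0,0.28]},
    {"dp":[0.32,0.94,-0.6],"rotation":[0,0,0.28]},
    {"dp":[0.32,0.94,-0.8],"rotation":[0,0,0.28]},
    {"dp":[0.32,0.94,-0.8],"rotation":[0,0,0.28]},
    {"dp":[0.32,0.94,-0.8],"rotation":[0,0,0.28]},
  ],
)

```text
clock: 3.55
position: [0.4663, 0.2708, 0.1537]
ee_rot: [-0.0, 0.763, 0.646, -0.002]
contact_force: [0.3, -0.3, 0.4]
width: 0.0854
```

```bash
python3 st.py
python3 - <<'E'
from h import *
im=shot('wrist','w2')
E
```

```text
t 3.55 p [0.4663 0.2708 0.1537] w 0.0854 F [ 0.3 -0.3  0.4] q [ 0.4   0.3   1.73 -0.    1.12  0.56]
toolx 80.48 tooly -9.52 z [-0.0027 -0.0017 -1.    ]
```

View pics/w2.png

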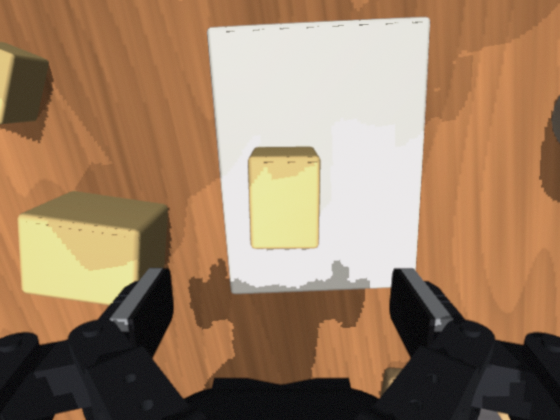

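```bash
python3 st.py
python3 - <<'E'
from h import *
im=eyes.get_image('wrist');W=cloud(im)
w=W[130:265,235:335].reshape(-1,3);w=w[(w[:,2]>.05)&(w[:,2]<.07)]
print(cv2.minAreaRect(w[:,:2].astype(np.float32)),np.median(w[:,2]))
E
python3 st.py
```

```text
t 3.6 p [0.4676 0.2715 0.1554] w 0.0854 F [-0.7  0.5  0.2] q [ 0.4   0.3   1.73 -0.    1.12  0.56]
toolx 80.49 tooly -9.51 z [ 0.001 -0.    -1.   ]
((0.46878451108932495, 0.2794988751411438), (0.058919914066791534, 0.043511852622032166), 80.73539733886719) 0.06076041315591408
t 3.65 p [0.4683 0.272  0.1563] w 0.0855 F [0.  1.3 0.8] q [ 0.4   0.3   1.73 -0.    1.12  0.56]
toolx 80.51 tooly -9.49 z [ 0.0032  0.001  -1.    ]
```

Request:
send_rows(
  deltas=[
    {"dp":[0.01,0.06,-0.15],"rotation":[0,0,0]},
    {"dp":[0.01,0.06,-0.35],"rotation":[0,0,0]},
    {"dp":[0.01,0.06,-0.6],"rotation":[0,0,0]},
    {"dp":[0.01,0.06,-0.8],"rotation":[0,0,0]},
    {"dp":[0.01,0.06,-0.96],"rotation":[0,0,0]},
    {"dp":[0.01,0.06,-0.96],"rotation":[0,0,0]},
    {"dp":[0.01,0.06,-0.96],"rotation":[0,0,0]},
  ],
)

```text
clock: 4.23
position: [0.4692, 0.2799, 0.0404]
ee_rot: [0.0, 0.763, 0.647, 0.001]
contact_force: [0.5, 0.4, 0.7]
width: 0.0856
```

```bash
python3 st.py
python3 - <<'E'
from h import *
im=shot('wrist','w3')
E
python3 st.py
```

```text
t 4.2333 p [0.4692 0.2799 0.0404] w 0.0856 F [0.5 0.4 0.7] q [ 0.41  0.43  1.86 -0.    0.85  0.58]
toolx 80.57 tooly -9.43 z [ 1.6e-03  6.0e-04 -1.0e+00]
t 4.2833 p [0.4698 0.2803 0.0411] w 0.0858 F [-1.4 -0.5  0.7] q [ 0.41  0.43  1.86 -0.    0.85  0.58]
toolx 80.58 tooly -9.43 z [ 0.0035  0.0014 -1.    ]
```

View pics/w3.png

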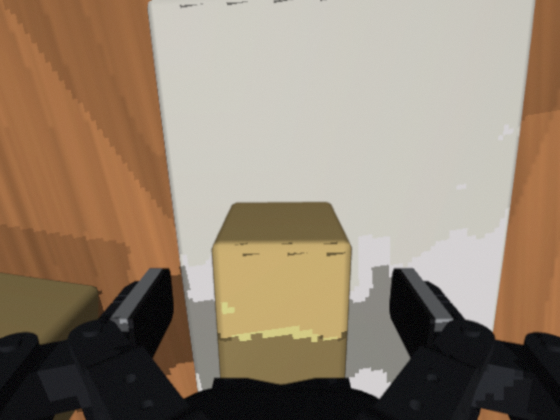

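The block (px 218–348) sits centred between the fingers. Closing.

Request:
send_rows(
  deltas=[
    {"dp":[0,0,0],"rotation":[0,0,0]},
    {"dp":[0,0,0],"rotation":[0,0,0]},
    {"dp":[0,0,0],"rotation":[0,0,0]},
    {"dp":[0,0,0],"rotation":[0,0,0]},
    {"dp":[0,0,0],"rotation":[0,0,0]},
    {"dp":[0,0,0],"rotation":[0,0,0]},
    {"dp":[0,0,0],"rotation":[0,0,0]},
    {"dp":[0,0,0],"rotation":[0,0,0]},
  ],
  fingers=1,
  grip_force=40,
)

```text
clock: 4.95
position: [0.469, 0.2802, 0.0404]
ee_rot: [0.0, 0.763, 0.647, 0.001]
contact_force: [0.6, -1.0, 6.5]
width: 0.0435
```

Request:
send_rows(
  deltas=[
    {"dp":[0,0,0.2],"rotation":[0,0,0]},
    {"dp":[0,0,0.5],"rotation":[0,0,0]},
    {"dp":[0,0,0.8],"rotation":[0,0,0]},
    {"dp":[0,0,1],"rotation":[0,0,0]},
    {"dp":[0,0,1],"rotation":[0,0,0]},
  ],
)

```text
clock: 5.37
position: [0.4712, 0.2814, 0.1647]
ee_rot: [0.002, 0.763, 0.647, 0.005]
contact_force: [0.8, 0.9, -0.9]
width: 0.0436
```

```bash
python3 st.py
python3 - <<'E'
from h import *
im=shot('wrist','w4')
E
python3 st.py
```

```text
t 5.3667 p [0.4712 0.2814 0.1647] w 0.0436 F [ 0.8  0.9 -0.9] q [ 0.41  0.29  1.7  -0.    1.13  0.58]
toolx 80.62 tooly -9.39 z [ 0.0103  0.0045 -0.9999]
t 5.4167 p [0.4697 0.2807 0.1619] w 0.0437 F [ 0.7 -0.3 -2.1] q [ 0.41  0.3   1.71 -0.    1.13  0.58]
toolx 80.62 tooly -9.39 z [ 0.006   0.0025 -1.    ]
```

View pics/w4.png

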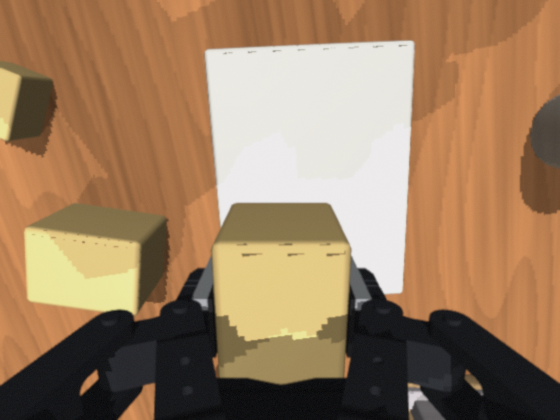

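Request:
send_rows(
  deltas=[
    {"dp":[0.1,-0.25,0],"rotation":[0,0,-0.05]},
    {"dp":[0.25,-0.6,0],"rotation":[0,0,-0.1]},
    {"dp":[0.4,-0.95,0],"rotation":[0,0,-0.13]},
    {"dp":[0.4,-0.95,0],"rotation":[0,0,-0.13]},
  ],
)

```text
clock: 5.75
position: [0.5172, 0.1607, 0.1572]
ee_rot: [0.001, 0.784, 0.62, -0.002]
contact_force: [-0.2, 0.3, -1.5]
width: 0.0435
```

Request:
send_rows(
  deltas=[
    {"dp":[0.1,-0.25,0],"rotation":[0,0,0]},
    {"dp":[0.25,-0.6,0],"rotation":[0,0,0]},
    {"dp":[0.4,-0.95,0],"rotation":[0,0,0]},
    {"dp":[0.4,-0.95,0],"rotation":[0,0,0]},
    {"dp":[0.4,-0.95,0],"rotation":[0,0,0]},
  ],
)

```text
clock: 6.17
position: [0.5642, 0.0494, 0.1571]
ee_rot: [-0.001, 0.785, 0.62, -0.001]
contact_force: [-0.7, 0.5, -1.4]
width: 0.0437
```

```bash
python3 st.py
python3 - <<'E'
from h import *
import pickle
im=shot('wrist','w5');pickle.dump(im,open('w5.pkl','wb'))
E
python3 st.py
```

```text
t 6.1667 p [0.5642 0.0494 0.1571] w 0.0437 F [-0.7  0.5 -1.4] q [-0.04  0.33  1.67 -0.    1.15  0.2 ]
toolx 76.64 tooly -13.36 z [-2.9e-03 -4.0e-04 -1.0e+00]
t 6.2167 p [0.5632 0.0513 0.1573] w 0.0435 F [-1.   0.4 -1.8] q [-0.03  0.33  1.67  0.    1.15  0.2 ]
toolx 76.72 tooly -13.28 z [-3.9e-03  9.0e-04 -1.0e+00]
```

View pics/w5.png

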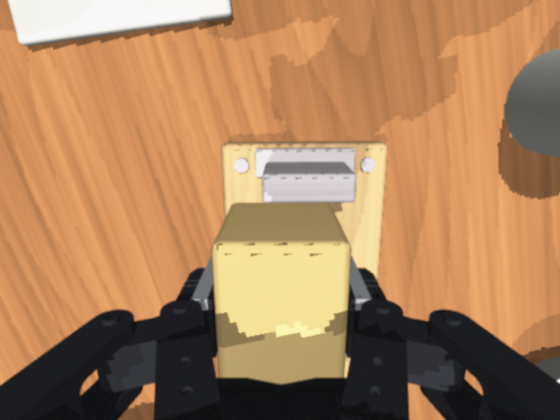

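```bash
python3 - <<'E'
from h import *
import pickle
im=pickle.load(open('w5.pkl','rb'));W=cloud(im)
def rect(box,zlo,zhi,name):
    l,t,r,b=box;w=W[t:b,l:r].reshape(-1,3);w=w[(w[:,2]>zlo)&(w[:,2]<zhi)]
    q=cv2.minAreaRect(w[:,:2].astype(np.float32));print(name,len(w),'z',np.median(w[:,2]).round(4),'c',np.round(q[0],4),'size',np.round(q[1],4),'ang',round(q[2],1))
rect((240,130,370,210),.06,.08,'fj');rect((215,130,395,300),.01,.025,'base');rect((210,240,352,375),.1,.3,'blocktop')
for x in (230,283,335):print(W[246,x],W[205,x])
E
python3 st.py
```

```text
fj 2829 z 0.0687 c [0.5843 0.0658] size [0.0178 0.0555] ang 77.0
base 7905 z 0.0189 c [0.5767 0.0324] size [0.1088 0.1197] ang 76.9
blocktop 18852 z 0.1775 c [0.5646 0.0542] size [0.0505 0.056 ] ang 75.1
[0.5550525  0.07994176 0.17659238] [0.52529697 0.05349034 0.01775412]
[0.57090987 0.076499   0.17732267] [0.57128326 0.0776926  0.13659939]
[0.58627437 0.07287853 0.17739094] [0.60117691 0.03584705 0.01901366]
t 6.2167 p [0.5632 0.0513 0.1573] w 0.0435 F [-1.   0.4 -1.8] q [-0.03  0.33  1.67  0.    1.15  0.2 ]
toolx 76.72 tooly -13.28 z [-3.9e-03  9.0e-04 -1.0e+00]
```

Request:
send_rows(
  deltas=[
    {"dp":[0.05,-0.1,0],"rotation":[0,0,0]},
    {"dp":[0.09,-0.21,0],"rotation":[0,0,0]},
    {"dp":[0.09,-0.21,0],"rotation":[0,0,0]},
    {"dp":[0.09,-0.21,-0.2],"rotation":[0,0,0]},
    {"dp":[0.09,-0.21,-0.4],"rotation":[0,0,0]},
    {"dp":[0.09,-0.21,-0.6],"rotation":[0,0,0]},
    {"dp":[0.09,-0.21,-0.75],"rotation":[0,0,0]},
    {"dp":[0.09,-0.21,-0.8],"rotation":[0,0,0]},
    {"dp":[0.09,-0.21,-0.8],"rotation":[0,0,0]},
    {"dp":[0.09,-0.21,-0.8],"rotation":[0,0,0]},
  ],
)

```text
clock: 7.05
position: [0.5753, 0.027, 0.0636]
ee_rot: [0.0, 0.783, 0.622, 0.0]
contact_force: [0.6, -0.2, -0.4]
width: 0.0436
```

```bash
python3 st.py
python3 - <<'E'
from h import *
import pickle
im=shot('wrist','w6');pickle.dump(im,open('w6.pkl','wb'))
E
python3 st.py
```

```text
t 7.05 p [0.5753 0.027  0.0636] w 0.0436 F [ 0.6 -0.2 -0.4] q [-0.07  0.44  1.76  0.    0.94  0.15]
toolx 76.91 tooly -13.09 z [ 6.e-04  0.e+00 -1.e+00]
t 7.1 p [0.5759 0.0269 0.0642] w 0.0439 F [ 0.5  0.3 -1.9] q [-0.07  0.44  1.76  0.    0.94  0.15]
toolx 76.9 tooly -13.1 z [ 2.2e-03 -1.0e-04 -1.0e+00]
```

View pics/w6.png

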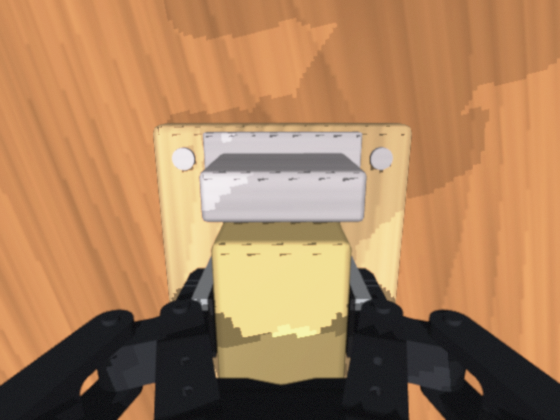

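The block is centred on the fixed jaw (px 282 vs 283), with a small gap in front. Lowering it.

Request:
send_rows(
  deltas=[
    {"dp":[-0.01,0,-0.06],"rotation":[0,0,0]},
    {"dp":[-0.01,0,-0.12],"rotation":[0,0,0]},
    {"dp":[-0.01,0,-0.12],"rotation":[0,0,0]},
    {"dp":[-0.01,0,-0.12],"rotation":[0,0,0]},
    {"dp":[-0.01,0,-0.12],"rotation":[0,0,0]},
  ],
)

```text
clock: 7.52
position: [0.5735, 0.0266, 0.0487]
ee_rot: [-0.0, 0.783, 0.622, -0.0]
contact_force: [0.2, -0.2, -0.8]
width: 0.0433
```

```bash
python3 st.py
python3 - <<'E'
from h import *
im=shot('wrist','w7');W=cloud(im)
for y in (200,212,246,260,280):print(y,W[y,283])
E
python3 st.py
```

```text
t 7.5167 p [0.5735 0.0266 0.0487] w 0.0433 F [ 0.2 -0.2 -0.8] q [-0.07  0.46  1.78 -0.    0.9   0.15]
toolx 76.88 tooly -13.12 z [-3.e-04 -0.e+00 -1.e+00]
200 [0.5833878  0.06822754 0.07010998]
212 [0.5825038  0.06440367 0.06915396]
246 [0.58000496 0.05363481 0.06847809]
260 [0.57901238 0.04937444 0.06907947]
280 [0.57749332 0.04283883 0.06924985]
t 7.5667 p [0.5736 0.0267 0.0488] w 0.0437 F [-0.2 -0.5 -1. ] q [-0.07  0.46  1.78 -0.    0.9   0.15]
toolx 76.88 tooly -13.12 z [-1.e-04 -0.e+00 -1.e+00]
```

View pics/w7.png

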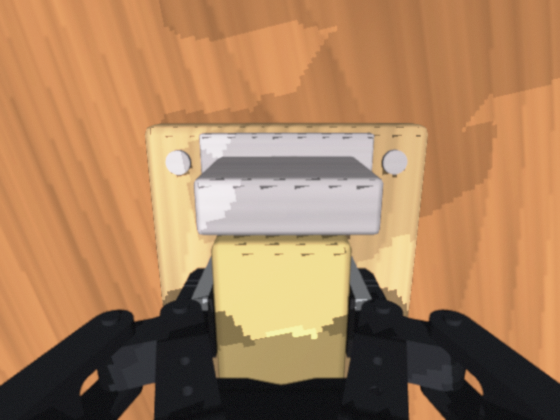

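Request:
send_rows(
  deltas=[
    {"dp":[0.01,0,-0.01],"rotation":[0,0,0]},
    {"dp":[0.01,0,-0.01],"rotation":[0,0,0]},
    {"dp":[0.01,0,-0.01],"rotation":[0,0,0]},
  ],
)

```text
clock: 7.82
position: [0.5744, 0.0267, 0.0484]
ee_rot: [-0.0, 0.783, 0.622, -0.0]
contact_force: [-2.4, -0.3, 6.0]
width: 0.0439
```

Request:
send_rows(
  deltas=[
    {"dp":[0,0,0],"rotation":[0,0,0]},
    {"dp":[0,0,0],"rotation":[0,0,0]},
    {"dp":[0,0,0],"rotation":[0,0,0]},
    {"dp":[0,0,0],"rotation":[0,0,0]},
    {"dp":[0,0,0],"rotation":[0,0,0]},
    {"dp":[0,0,0],"rotation":[0,0,0]},
    {"dp":[0,0,0],"rotation":[0,0,0]},
    {"dp":[0,0,0],"rotation":[0,0,0]},
  ],
  fingers=-1,
)

```text
clock: 8.48
position: [0.5749, 0.0267, 0.0475]
ee_rot: [-0.0, 0.783, 0.622, -0.0]
contact_force: [-0.2, -0.6, -0.7]
width: 0.0853
```

```bash
python3 st.py
python3 - <<'E'
from h import *
im=shot('wrist','w8');W=cloud(im)
E
```

```text
t 8.4833 p [0.5749 0.0267 0.0475] w 0.0853 F [-0.2 -0.6 -0.7] q [-0.07  0.46  1.78 -0.    0.9   0.15]
toolx 76.88 tooly -13.12 z [-0. -0. -1.]
```

View pics/w8.png

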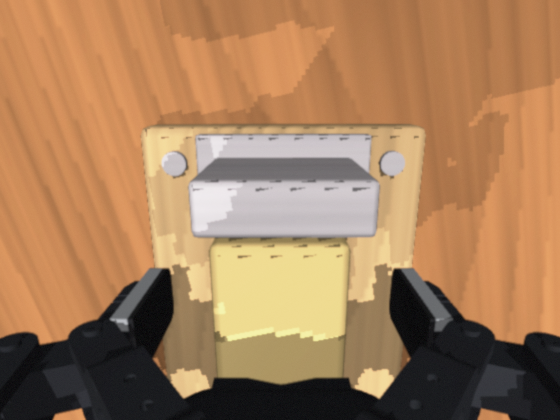

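Request:
send_rows(
  deltas=[
    {"dp":[0,0,0.2],"rotation":[0,0,0]},
    {"dp":[0,0,0.5],"rotation":[0,0,0]},
    {"dp":[0,0,0.8],"rotation":[0,0,0]},
    {"dp":[0,0,1],"rotation":[0,0,0]},
    {"dp":[0,0,1],"rotation":[0,0,0]},
  ],
)

```text
clock: 8.95
position: [0.5785, 0.0265, 0.1735]
ee_rot: [0.004, 0.783, 0.622, 0.004]
contact_force: [0.6, -0.1, -0.4]
width: 0.0855
```

Request:
send_rows(
  deltas=[
    {"dp":[0,0,0.3],"rotation":[0,0,-0.2]},
    {"dp":[0,0,0.6],"rotation":[0,0,-0.4]},
    {"dp":[-0.1,-0.3,0.8],"rotation":[0,0,-0.6]},
    {"dp":[-0.2,-0.6,0.8],"rotation":[0,0,-0.8]},
    {"dp":[-0.2,-0.8,0.8],"rotation":[0,0,-1]},
    {"dp":[-0.2,-0.8,0.8],"rotation":[0,0,-1]},
  ],
)

```text
clock: 9.45
position: [0.5505, -0.0735, 0.2637]
ee_rot: [0.002, 0.914, 0.406, -0.0]
contact_force: [0.3, -0.1, 0.8]
width: 0.0858
```

Request:
send_rows(
  deltas=[
    {"dp":[0,0,0],"rotation":[0,0,-0.2]},
    {"dp":[0,0,0],"rotation":[0,0,-0.4]},
    {"dp":[0,0,0],"rotation":[0,0,-0.6]},
    {"dp":[-0.1,-0.25,0],"rotation":[0,0,-0.8]},
    {"dp":[-0.15,-0.5,0],"rotation":[0,0,-1]},
    {"dp":[-0.15,-0.5,0],"rotation":[0,0,-1]},
  ],
)

```text
clock: 9.95
position: [0.532, -0.1328, 0.2626]
ee_rot: [0.001, 0.986, 0.168, -0.001]
contact_force: [-0.7, 0.7, -0.7]
width: 0.0854
```

```bash
python3 st.py
python3 - <<'E'
from h import *
import pickle
im=shot('wrist','w9');pickle.dump(im,open('w9.pkl','wb'))
im=shot('top','t9');pickle.dump(im,open('t9.pkl','wb'))
E
python3 st.py
```

```text
t 9.95 p [ 0.532  -0.1328  0.2626] w 0.0854 F [-0.7  0.7 -0.7] q [-0.37  0.23  1.54 -0.    1.37  0.86]
toolx 19.32 tooly -70.68 z [-0.0019 -0.0029 -1.    ]
t 10.05 p [ 0.5327 -0.1294  0.2627] w 0.0853 F [-0.1  0.7 -0.5] q [-0.37  0.23  1.54  0.    1.37  0.86]
toolx 19.57 tooly -70.43 z [-0.001   0.0013 -1.    ]
```

View pics/w9.png

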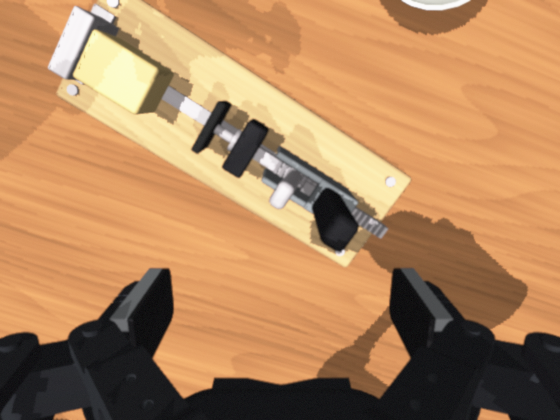

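View pics/t9.png

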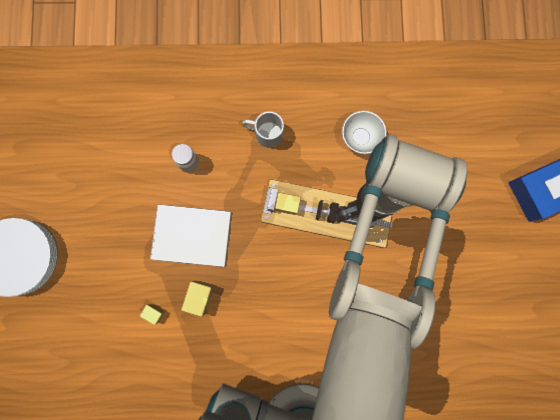

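The wrist picture shows the block at px (120,72) standing near the fixed jaw, the pad at (210,125), the moving jaw (245,148), the steel trigger top (282,195) and the black grip top (335,220). Measuring these in clamp coordinates.

```bash
cat > cl.py <<'E'
from h import *
th=np.radians(77.0);Y=np.array([np.cos(th),np.sin(th)]);X=np.array([Y[1],-Y[0]]);O=np.array([.5564,-.0555])
def clampc(W):
    p=W.copy();d=W[...,:2]-O;p[...,0]=d@X;p[...,1]=d@Y;return p
E
cat > p9.py <<'E'
from cl import *
import pickle,sys
im=pickle.load(open(sys.argv[1],'rb'));P=clampc(cloud(im)).reshape(-1,3);C=im['color'].reshape(-1,3).astype(int)
def ex(m,n): 
    w=P[m]; print(n,m.sum(),'x',np.percentile(w[:,0],[1,50,99]).round(4),'y',np.percentile(w[:,1],[1,50,99]).round(4),'z',np.percentile(w[:,2],[1,50,99]).round(4)) if m.sum()>5 else print(n,m.sum())
x,y,z=P.T
inn=(abs(x)<.07)&(abs(y)<.22)
dark=(C.max(1)<70)
yel=(C[:,0]-C[:,2]>60)
ex(inn&yel&(z>.055)&(z<.08)&(y>.03),'blocktop')
ex(inn&(z>.06)&(z<.08)&(y>.1)&~yel,'fj')
ex(inn&(z>.005)&(z<.03),'base')
ex(inn&dark&(z>.035)&(z<.09)&(y>-.06)&(y<.06),'jaw+pad')
# profile along y
m=inn&(abs(x)<.03)&(z>.05)&(z<.09)&(y>-.08)&(y<.06)
h,e=np.histogram(y[m],bins=np.arange(-.08,.062,.002));print([(round(float(a),3),int(b)) for a,b in zip(e,h) if b])
ex(inn&(z>.10)&dark,'grip');ex(inn&(z>.10)&~dark,'trig')
E
python3 p9.py w9.pkl
```

```text
blocktop 2322 x [-0.0227  0.004   0.0204] y [0.0535 0.0942 0.1121] z [0.0652 0.0687 0.0705]
fj 1906 x [-0.0266  0.0027  0.0279] y [0.107  0.1214 0.132 ] z [0.0614 0.0686 0.0705]
base 28070 x [-0.0582  0.0209  0.0588] y [-0.195  -0.0111  0.1358] z [0.0163 0.019  0.0252]
jaw+pad 1818 x [-0.0222  0.0031  0.0249] y [-0.0481 -0.0345 -0.0007] z [0.0401 0.065  0.0672]
[(-0.08, 37), (-0.078, 38), (-0.076, 41), (-0.074, 35), (-0.072, 44), (-0.07, 43), (-0.068, 44), (-0.066, 12), (-0.05, 94), (-0.048, 129), (-0.046, 131), (-0.044, 134), (-0.042, 133), (-0.04, 138), (-0.038, 130), (-0.036, 136), (-0.034, 134), (-0.032, 128), (-0.03, 51), (-0.028, 48), (-0.026, 9), (-0.022, 1), (-0.016, 1), (-0.012, 1), (-0.008, 213), (-0.006, 142), (-0.004, 142), (-0.002, 133), (0.0, 28), (0.052, 355), (0.054, 169), (0.056, 135), (0.058, 142)]
grip 41673 x [-0.0449  0.0025  0.0385] y [-0.1379 -0.079  -0.0186] z [0.1309 0.314  0.336 ]
trig 3462 x [-0.0429  0.0002  0.0388] y [-0.1336 -0.0765 -0.0175] z [0.1103 0.283  0.3249]
```

```bash
cat >> p9.py <<'E'
print('---')
h=inn&(z>.095)&(z<.17)&(y<-.03)
ex(h&dark,'grip');ex(h&~dark,'trig');ex(h&(z>.145),'griptop')
E
python3 p9.py w9.pkl | sed -n '/---/,$p'; python3 st.py
```

```text
---
grip 1644 x [-0.0108  0.0032  0.013 ] y [-0.1327 -0.1191 -0.1145] z [0.0967 0.1479 0.1521]
trig 657 x [-0.0122  0.0034  0.0116] y [-0.1329 -0.0785 -0.0718] z [0.098  0.1436 0.1487]
griptop 1076 x [-0.0118  0.0011  0.0127] y [-0.1332 -0.1223 -0.0755] z [0.1451 0.15   0.1522]
t 10.05 p [ 0.5327 -0.1294  0.2627] w 0.0853 F [-0.1  0.7 -0.5] q [-0.37  0.23  1.54  0.    1.37  0.86]
toolx 19.57 tooly -70.43 z [-0.001   0.0013 -1.    ]
```

Request:
send_rows(
  deltas=[
    {"dp":[0,-0.1,-0.1],"rotation":[0,0,-0.2]},
    {"dp":[0,-0.2,-0.2],"rotation":[0,0,-0.4]},
    {"dp":[0,-0.28,-0.3],"rotation":[0,0,-0.6]},
    {"dp":[0,-0.28,-0.4],"rotation":[0,0,-0.8]},
    {"dp":[0,-0.28,-0.4],"rotation":[0,0,-1]},
    {"dp":[0,-0.28,-0.4],"rotation":[0,0,-1]},
    {"dp":[0,-0.28,-0.4],"rotation":[0,0,-1]},
  ],
)

```text
clock: 10.63
position: [0.5332, -0.1618, 0.2152]
ee_rot: [-0.0, 0.997, -0.077, -0.0]
contact_force: [0.4, 0.8, 0.8]
width: 0.0855
```

Request:
send_rows(
  deltas=[
    {"dp":[0,0,0],"rotation":[0,0,-0.14]},
    {"dp":[0,0,0],"rotation":[0,0,-0.14]},
    {"dp":[0,0,0],"rotation":[0,0,-0.14]},
    {"dp":[0,0,0],"rotation":[0,0,-0.14]},
    {"dp":[0,0,0],"rotation":[0,0,-0.14]},
  ],
)

```text
clock: 11.05
position: [0.5331, -0.1627, 0.2158]
ee_rot: [0.0, 0.994, -0.113, 0.0]
contact_force: [-0.4, 0.4, 0.2]
width: 0.0856
```

```bash
python3 st.py
python3 - <<'E'
from h import *
import pickle
im=shot('wrist','w10');pickle.dump(im,open('w10.pkl','wb'))
E
python3 st.py; python3 p9.py w10.pkl
```

```text
t 11.05 p [ 0.5331 -0.1627  0.2158] w 0.0856 F [-0.4  0.4  0.2] q [-0.42  0.27  1.6   0.    1.27  1.38]
toolx -12.97 tooly -102.97 z [ 5.e-04 -2.e-04 -1.e+00]
t 11.1 p [ 0.533  -0.1628  0.2157] w 0.0857 F [-0.7  0.6  0.2] q [-0.42  0.27  1.6  -0.    1.27  1.38]
toolx -12.99 tooly -102.99 z [ 2.e-04 -1.e-04 -1.e+00]
blocktop 2176 x [-0.0221 -0.0059  0.0204] y [0.0534 0.0678 0.1098] z [0.0656 0.0686 0.0704]
fj 432 x [-0.026  -0.0032  0.0209] y [0.1001 0.1036 0.1153] z [0.0615 0.0687 0.0704]
base 31398 x [-0.0575  0.025   0.0593] y [-0.1964 -0.0256  0.1309] z [0.016  0.0189 0.0268]
jaw+pad 3110 x [-0.022   0.0039  0.0247] y [-0.0496 -0.0352 -0.0014] z [0.0359 0.0642 0.0669]
[(-0.08, 24), (-0.078, 27), (-0.076, 24), (-0.074, 25), (-0.072, 29), (-0.07, 24), (-0.068, 23), (-0.05, 318), (-0.048, 178), (-0.046, 163), (-0.044, 166), (-0.042, 161), (-0.04, 167), (-0.038, 159), (-0.036, 166), (-0.034, 164), (-0.032, 124), (-0.03, 18), (-0.028, 22), (-0.026, 19), (-0.008, 499), (-0.006, 195), (-0.004, 171), (-0.002, 147), (0.0, 26), (0.05, 1), (0.052, 672), (0.054, 218), (0.056, 158), (0.058, 150)]
grip 42138 x [-0.0076  0.0119  0.0194] y [-0.1771 -0.1154 -0.0428] z [0.1332 0.267  0.2892]
trig 4215 x [-0.0104  0.0106  0.0182] y [-0.168  -0.084  -0.0447] z [0.1033 0.2271 0.2777]
---
grip 2035 x [-0.0099  0.0076  0.0135] y [-0.1338 -0.1243 -0.1156] z [0.0971 0.1494 0.152 ]
trig 1533 x [-0.0108  0.0036  0.0104] y [-0.1346 -0.0827 -0.0727] z [0.0959 0.1382 0.1493]
griptop 1602 x [-0.0108  0.0019  0.0131] y [-0.1345 -0.1239 -0.0759] z [0.1451 0.15   0.152 ]
```

View pics/w10.png

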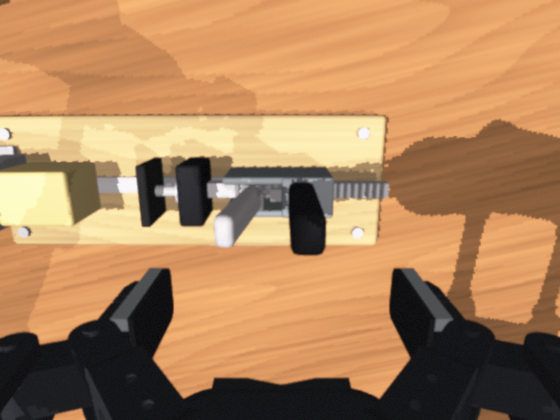

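The picture shows trigger (235,215) and grip (307,215) lying between the fingers' planes (170–395). Descending straddling them.

Request:
send_rows(
  deltas=[
    {"dp":[-0.01,0,-0.2],"rotation":[0,0,0]},
    {"dp":[-0.01,0,-0.4],"rotation":[0,0,0]},
    {"dp":[-0.01,0,-0.6],"rotation":[0,0,0]},
    {"dp":[-0.01,0,-0.75],"rotation":[0,0,0]},
    {"dp":[-0.01,0,-0.88],"rotation":[0,0,0]},
    {"dp":[-0.01,0,-0.88],"rotation":[0,0,0]},
    {"dp":[-0.01,0,-0.88],"rotation":[0,0,0]},
  ],
)

```text
clock: 11.68
position: [0.5314, -0.1628, 0.1095]
ee_rot: [-0.0, 0.994, -0.114, -0.001]
contact_force: [0.9, -0.6, 0.8]
width: 0.0857
```

```bash
python3 st.py
python3 - <<'E'
from h import *
import pickle
im=shot('wrist','w11');pickle.dump(im,open('w11.pkl','wb'))
im=shot('side','s11');cv2.imwrite('pics/s11c.png',cv2.resize(im['color'][190:350,200:360,::-1],None,fx=4,fy=3.7))
E
python3 st.py; python3 p9.py w11.pkl
```

```text
t 11.6833 p [ 0.5314 -0.1628  0.1095] w 0.0857 F [ 0.9 -0.6  0.8] q [-0.42  0.36  1.75 -0.    1.03  1.38]
toolx -13.05 tooly -103.05 z [-1.6e-03  7.0e-04 -1.0e+00]
t 11.7833 p [ 0.5326 -0.1633  0.111 ] w 0.0851 F [-0.2 -0.6  1. ] q [-0.42  0.36  1.75 -0.    1.03  1.38]
toolx -13.06 tooly -103.06 z [ 1.8e-03 -9.0e-04 -1.0e+00]
blocktop 0
fj 0
base 47502 x [-0.0564  0.0288  0.0597] y [-0.1964 -0.0638  0.0659] z [0.0146 0.0189 0.0281]
jaw+pad 8272 x [-0.0218  0.0066  0.0249] y [-0.0494 -0.0329 -0.0012] z [0.0359 0.0631 0.0667]
[(-0.08, 85), (-0.078, 82), (-0.076, 81), (-0.074, 84), (-0.072, 86), (-0.07, 114), (-0.068, 120), (-0.066, 8), (-0.05, 825), (-0.048, 354), (-0.046, 316), (-0.044, 304), (-0.042, 332), (-0.04, 347), (-0.038, 351), (-0.036, 357), (-0.034, 360), (-0.032, 288), (-0.03, 43), (-0.026, 11), (-0.014, 1), (-0.008, 1664), (-0.006, 486), (-0.004, 391), (-0.002, 326), (0.0, 49)]
grip 47467 x [-0.0079  0.0106  0.0176] y [-0.1773 -0.1204 -0.0435] z [0.1074 0.1591 0.1827]
trig 8733 x [-0.0101  0.0083  0.0145] y [-0.1678 -0.0829 -0.0509] z [0.1013 0.135  0.1688]
---
grip 34232 x [-0.0084  0.0093  0.0167] y [-0.1779 -0.123  -0.0429] z [0.102  0.1551 0.1698]
trig 8944 x [-0.0099  0.0083  0.0118] y [-0.1674 -0.083  -0.0518] z [0.0967 0.1341 0.1665]
griptop 26376 x [-0.0081  0.009   0.0168] y [-0.1785 -0.1205 -0.0422] z [0.1453 0.1577 0.1698]
```

View pics/w11.png

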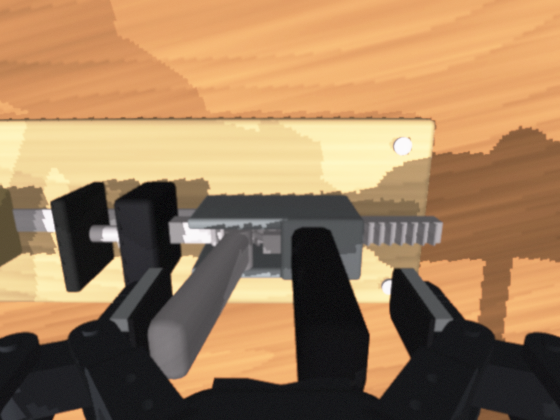

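View pics/s11c.png

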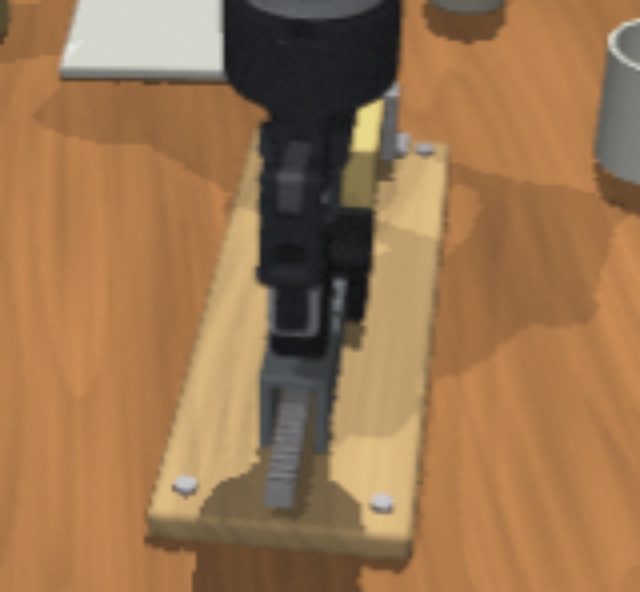

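The wrist view shows trigger and grip between the fingers, with jaw and pad in view. First stroke.

Request:
send_rows(
  deltas=[
    {"dp":[-0.01,-0.02,0],"rotation":[0,0,0]},
    {"dp":[-0.01,-0.02,0],"rotation":[0,0,0]},
    {"dp":[-0.01,-0.02,0],"rotation":[0,0,0]},
    {"dp":[-0.01,-0.02,0],"rotation":[0,0,0]},
    {"dp":[-0.01,-0.02,0],"rotation":[0,0,0]},
    {"dp":[-0.01,-0.02,0],"rotation":[0,0,0]},
    {"dp":[-0.01,-0.02,0],"rotation":[0,0,0]},
    {"dp":[-0.01,-0.02,0],"rotation":[0,0,0]},
    {"dp":[-0.01,-0.02,0],"rotation":[0,0,0]},
    {"dp":[-0.01,-0.02,0],"rotation":[0,0,0]},
  ],
  fingers=1,
  grip_force=30,
)

```text
clock: 12.62
position: [0.5315, -0.1649, 0.1131]
ee_rot: [-0.001, 0.993, -0.115, 0.002]
contact_force: [-3.6, 2.5, 12.4]
width: 0.0462
```

```bash
cat > k.py <<'E'
from cl import *
import pickle,sys
im=shot('wrist',sys.argv[1]);pickle.dump(im,open(sys.argv[1]+'.pkl','wb'))
P=clampc(cloud(im)).reshape(-1,3);x,y,z=P.T;C=im['color'].reshape(-1,3).astype(int);dark=C.max(1)<80
m=(abs(x)<.03)&(z>.05)&(z<.0685)&(y>-.062)&(y<.1)
h,e=np.histogram(y[m],bins=np.arange(-.062,.1,.001));h=h>np.maximum(12,0)
runs=[];s=None
for i in range(len(h)+0):
    if h[i] and s is None:s=i
    if not h[i] and s is not None:runs.append((round(e[s]*1e3),round(e[i]*1e3)));s=None
print('runs y mm',runs)
E
python3 st.py; python3 k.py w12
```

```text
t 12.6167 p [ 0.5315 -0.1649  0.1131] w 0.0462 F [-3.6  2.5 12.4] q [-0.43  0.36  1.75  0.    1.03  1.37]
toolx -13.2 tooly -103.2 z [ 4.2e-03  9.0e-04 -1.0e+00]
runs y mm [(-38, -17), (4, 13)]
```

View pics/w12.png

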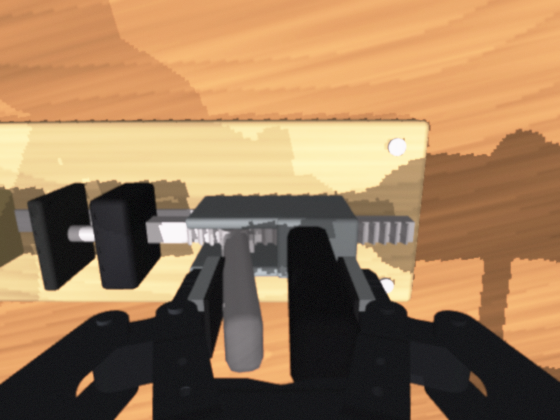

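Jaw advanced ~12 mm (pad face now at clamp y ≈ 13 mm). Release and pump again.

Request:
send_rows(
  deltas=[
    {"dp":[0,0.02,0],"rotation":[0,0,0]},
    {"dp":[0,0.02,0],"rotation":[0,0,0]},
    {"dp":[0,0.02,0],"rotation":[0,0,0]},
    {"dp":[0,0.02,0],"rotation":[0,0,0]},
    {"dp":[0,0.02,0],"rotation":[0,0,0]},
    {"dp":[0,0.02,0],"rotation":[0,0,0]},
    {"dp":[0,0.02,0],"rotation":[0,0,0]},
    {"dp":[0,0.02,0],"rotation":[0,0,0]},
  ],
  fingers=-1,
)

```text
clock: 13.33
position: [0.5305, -0.1631, 0.1098]
ee_rot: [0.0, 0.993, -0.114, -0.0]
contact_force: [-0.4, 0.5, -0.1]
width: 0.0856
```

```bash
python3 st.py; python3 k.py w13
```

```text
t 13.3333 p [ 0.5305 -0.1631  0.1098] w 0.0856 F [-0.4  0.5 -0.1] q [-0.42  0.36  1.76 -0.    1.02  1.38]
toolx -13.08 tooly -103.08 z [-2.e-04 -2.e-04 -1.e+00]
runs y mm [(-38, -17), (4, 13)]
```

View pics/w13.png

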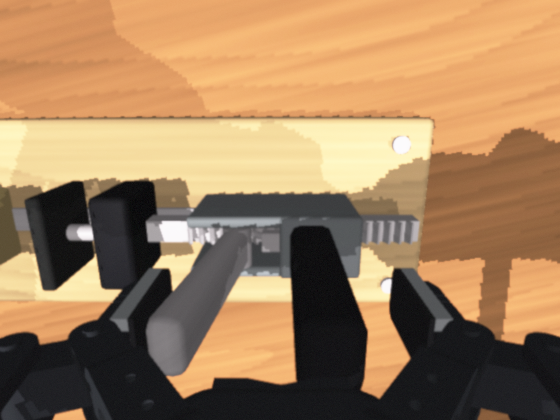

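Trigger returned, and the jaw held. Stroke 2.

Request:
send_rows(
  deltas=[
    {"dp":[0,-0.02,0],"rotation":[0,0,0]},
    {"dp":[0,-0.02,0],"rotation":[0,0,0]},
    {"dp":[0,-0.02,0],"rotation":[0,0,0]},
    {"dp":[0,-0.02,0],"rotation":[0,0,0]},
    {"dp":[0,-0.02,0],"rotation":[0,0,0]},
    {"dp":[0,-0.02,0],"rotation":[0,0,0]},
    {"dp":[0,-0.02,0],"rotation":[0,0,0]},
    {"dp":[0,-0.02,0],"rotation":[0,0,0]},
    {"dp":[0,-0.02,0],"rotation":[0,0,0]},
    {"dp":[0,-0.02,0],"rotation":[0,0,0]},
  ],
  fingers=1,
)

```text
clock: 14.22
position: [0.5313, -0.165, 0.1119]
ee_rot: [-0.001, 0.993, -0.115, 0.001]
contact_force: [-3.6, -0.1, 11.7]
width: 0.0469
```

Request:
send_rows(
  deltas=[
    {"dp":[0,0.02,0],"rotation":[0,0,0]},
    {"dp":[0,0.02,0],"rotation":[0,0,0]},
    {"dp":[0,0.02,0],"rotation":[0,0,0]},
    {"dp":[0,0.02,0],"rotation":[0,0,0]},
    {"dp":[0,0.02,0],"rotation":[0,0,0]},
    {"dp":[0,0.02,0],"rotation":[0,0,0]},
    {"dp":[0,0.02,0],"rotation":[0,0,0]},
    {"dp":[0,0.02,0],"rotation":[0,0,0]},
  ],
  fingers=-1,
)

```text
clock: 14.88
position: [0.5305, -0.1631, 0.1099]
ee_rot: [0.0, 0.993, -0.114, -0.0]
contact_force: [-0.3, 1.4, 0.5]
width: 0.0855
```

```bash
python3 st.py; python3 k.py w14
```

```text
t 14.8833 p [ 0.5305 -0.1631  0.1099] w 0.0855 F [-0.3  1.4  0.5] q [-0.42  0.36  1.76 -0.    1.02  1.38]
toolx -13.08 tooly -103.08 z [-2.e-04 -3.e-04 -1.e+00]
runs y mm [(-26, -5), (16, 25)]
```

Another 12 mm. Stroke 3.

Request:
send_rows(
  deltas=[
    {"dp":[0,-0.02,0],"rotation":[0,0,0]},
    {"dp":[0,-0.02,0],"rotation":[0,0,0]},
    {"dp":[0,-0.02,0],"rotation":[0,0,0]},
    {"dp":[0,-0.02,0],"rotation":[0,0,0]},
    {"dp":[0,-0.02,0],"rotation":[0,0,0]},
    {"dp":[0,-0.02,0],"rotation":[0,0,0]},
    {"dp":[0,-0.02,0],"rotation":[0,0,0]},
    {"dp":[0,-0.02,0],"rotation":[0,0,0]},
    {"dp":[0,-0.02,0],"rotation":[0,0,0]},
    {"dp":[0,-0.02,0],"rotation":[0,0,0]},
  ],
  fingers=1,
)

```text
clock: 15.77
position: [0.5313, -0.165, 0.1119]
ee_rot: [-0.001, 0.993, -0.115, 0.001]
contact_force: [-3.4, -0.1, 10.7]
width: 0.0464
```

Request:
send_rows(
  deltas=[
    {"dp":[0,0.02,0],"rotation":[0,0,0]},
    {"dp":[0,0.02,0],"rotation":[0,0,0]},
    {"dp":[0,0.02,0],"rotation":[0,0,0]},
    {"dp":[0,0.02,0],"rotation":[0,0,0]},
    {"dp":[0,0.02,0],"rotation":[0,0,0]},
    {"dp":[0,0.02,0],"rotation":[0,0,0]},
    {"dp":[0,0.02,0],"rotation":[0,0,0]},
    {"dp":[0,0.02,0],"rotation":[0,0,0]},
  ],
  fingers=-1,
)

```text
clock: 16.43
position: [0.5305, -0.1631, 0.1098]
ee_rot: [0.0, 0.993, -0.114, -0.0]
contact_force: [-0.3, -0.2, -0.6]
width: 0.0853
```

```bash
python3 st.py; python3 k.py w15
```

```text
t 16.4333 p [ 0.5305 -0.1631  0.1098] w 0.0853 F [-0.3 -0.2 -0.6] q [-0.42  0.36  1.76 -0.    1.02  1.38]
toolx -13.08 tooly -103.08 z [-2.e-04 -2.e-04 -1.e+00]
runs y mm [(-14, 7), (27, 34)]
```

View pics/w15.png

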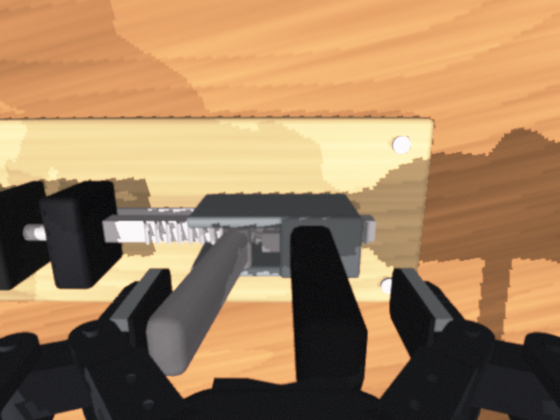

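Jaw front at y≈7 mm (j≈0.042). Stroke 4.

Request:
send_rows(
  deltas=[
    {"dp":[0,-0.02,0],"rotation":[0,0,0]},
    {"dp":[0,-0.02,0],"rotation":[0,0,0]},
    {"dp":[0,-0.02,0],"rotation":[0,0,0]},
    {"dp":[0,-0.02,0],"rotation":[0,0,0]},
    {"dp":[0,-0.02,0],"rotation":[0,0,0]},
    {"dp":[0,-0.02,0],"rotation":[0,0,0]},
    {"dp":[0,-0.02,0],"rotation":[0,0,0]},
    {"dp":[0,-0.02,0],"rotation":[0,0,0]},
    {"dp":[0,-0.02,0],"rotation":[0,0,0]},
    {"dp":[0,-0.02,0],"rotation":[0,0,0]},
  ],
  fingers=1,
)

```text
clock: 17.32
position: [0.5313, -0.165, 0.1119]
ee_rot: [-0.001, 0.993, -0.115, 0.001]
contact_force: [-2.4, 0.1, 10.5]
width: 0.0467
```

Request:
send_rows(
  deltas=[
    {"dp":[0,0.02,0],"rotation":[0,0,0]},
    {"dp":[0,0.02,0],"rotation":[0,0,0]},
    {"dp":[0,0.02,0],"rotation":[0,0,0]},
    {"dp":[0,0.02,0],"rotation":[0,0,0]},
    {"dp":[0,0.02,0],"rotation":[0,0,0]},
    {"dp":[0,0.02,0],"rotation":[0,0,0]},
    {"dp":[0,0.02,0],"rotation":[0,0,0]},
    {"dp":[0,0.02,0],"rotation":[0,0,0]},
  ],
  fingers=-1,
)

```text
clock: 17.98
position: [0.5305, -0.1631, 0.1098]
ee_rot: [0.0, 0.993, -0.114, -0.0]
contact_force: [0.1, -0.5, -0.3]
width: 0.0853
```

```bash
python3 st.py; python3 k.py w16
python3 - <<'E'
from cl import *
im=shot('top','t16');c=im['color'][170:260,245:365,::-1];cv2.imwrite('pics/t16c.png',cv2.resize(c,None,fx=6,fy=6,interpolation=cv2.INTER_CUBIC))
P=clampc(cloud(im)).reshape(-1,3);x,y,z=P.T;C=im['color'].reshape(-1,3).astype(int);yel=(C[:,0]-C[:,2]>50)
m=(abs(x)<.03)&(z>.055)&(z<.075)&(y>-.03)&(y<.14)
h,e=np.histogram(y[m],bins=np.arange(-.03,.14,.003));print([(int(a*1e3),int(b)) for a,b in zip(e,h)])
b=m&yel;print('block',y[b].min(),y[b].max(),x[b].min(),x[b].max())
E
```

```text
t 17.9833 p [ 0.5305 -0.1631  0.1098] w 0.0853 F [ 0.1 -0.5 -0.3] q [-0.42  0.36  1.76 -0.    1.02  1.38]
toolx -13.08 tooly -103.08 z [-2.e-04 -2.e-04 -1.e+00]
runs y mm [(-2, 19), (40, 43)]
[(-30, 0), (-27, 0), (-24, 0), (-21, 0), (-18, 0), (-15, 0), (-12, 0), (-9, 0), (-6, 0), (-3, 11), (0, 23), (2, 21), (5, 22), (8, 21), (11, 20), (14, 24), (17, 2), (20, 0), (23, 0), (26, 0), (29, 0), (32, 0), (35, 0), (38, 13), (41, 21), (44, 25), (47, 1), (50, 13), (53, 21), (56, 18), (59, 20), (62, 20), (65, 20), (68, 20), (71, 20), (74, 20), (77, 20), (80, 18), (83, 20), (86, 20), (89, 21), (92, 19), (95, 20), (98, 20), (101, 19), (104, 20), (107, 19), (110, 10), (113, 24), (116, 25), (119, 26), (122, 23), (125, 26), (128, 21), (131, 0), (134, 0)]
block -0.0006180005520666712 0.11163171822274567 -0.02326525368692783 0.025440412716431115
```

View pics/t16c.png

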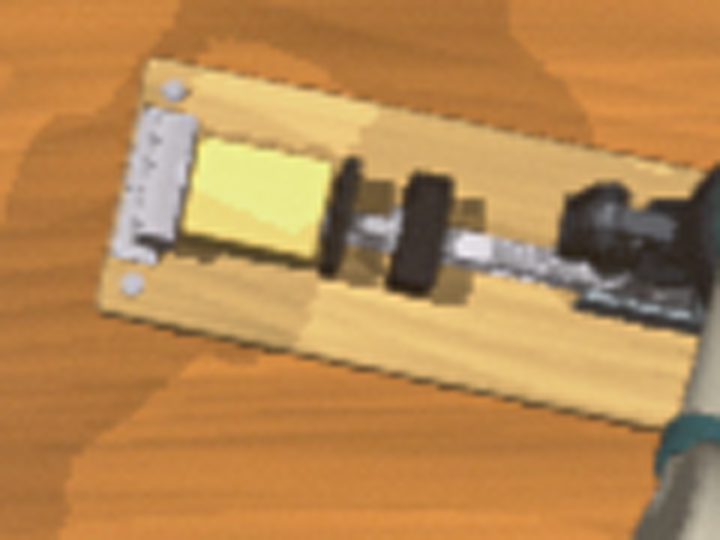

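Pad is 1–2 mm short of the block at crop px (335,215), and the block sits a couple of mm off the fixed jaw. Stroke 5 should sink the pad about 6 mm. Squeeze and look while held.

Request:
send_rows(
  deltas=[
    {"dp":[0,-0.02,0],"rotation":[0,0,0]},
    {"dp":[0,-0.02,0],"rotation":[0,0,0]},
    {"dp":[0,-0.02,0],"rotation":[0,0,0]},
    {"dp":[0,-0.02,0],"rotation":[0,0,0]},
    {"dp":[0,-0.02,0],"rotation":[0,0,0]},
    {"dp":[0,-0.02,0],"rotation":[0,0,0]},
    {"dp":[0,-0.02,0],"rotation":[0,0,0]},
    {"dp":[0,-0.02,0],"rotation":[0,0,0]},
    {"dp":[0,-0.02,0],"rotation":[0,0,0]},
    {"dp":[0,-0.02,0],"rotation":[0,0,0]},
  ],
  fingers=1,
)

```text
clock: 18.92
position: [0.5311, -0.1649, 0.1123]
ee_rot: [-0.001, 0.993, -0.115, 0.001]
contact_force: [-3.3, 0.7, 13.4]
width: 0.046
```

```bash
cat > tp.py <<'E'
from cl import *
import sys
n=sys.argv[1]
im=shot('top',n);c=im['color'][170:260,245:365,::-1];cv2.imwrite(f'pics/{n}c.png',cv2.resize(c,None,fx=6,fy=6,interpolation=cv2.INTER_CUBIC))
P=clampc(cloud(im)).reshape(-1,3);x,y,z=P.T
m=(abs(x)<.03)&(z>.055)&(z<.075)&(y>-.03)&(y<.14)
h,e=np.histogram(y[m],bins=np.arange(-.03,.14,.003));print([(int(a*1e3),int(b)) for a,b in zip(e,h) if b])
E
python3 st.py; python3 k.py w17; python3 tp.py t17
```

```text
t 18.9167 p [ 0.5311 -0.1649  0.1123] w 0.046 F [-3.3  0.7 13.4] q [-0.43  0.36  1.75  0.    1.03  1.37]
toolx -13.23 tooly -103.23 z [ 0.0028  0.0014 -1.    ]
runs y mm [(9, 30)]
[(8, 19), (11, 21), (14, 22), (17, 23), (20, 22), (23, 22), (26, 21), (29, 1), (32, 1), (44, 16), (47, 22), (50, 21), (53, 19), (56, 18), (59, 21), (62, 20), (65, 19), (68, 20), (71, 20), (74, 20), (77, 20), (80, 18), (83, 20), (86, 20), (89, 21), (92, 18), (95, 20), (98, 20), (101, 20), (104, 19), (107, 19), (110, 19), (113, 25), (116, 23), (119, 25), (122, 25), (125, 26), (128, 20)]
```

View pics/t17c.png

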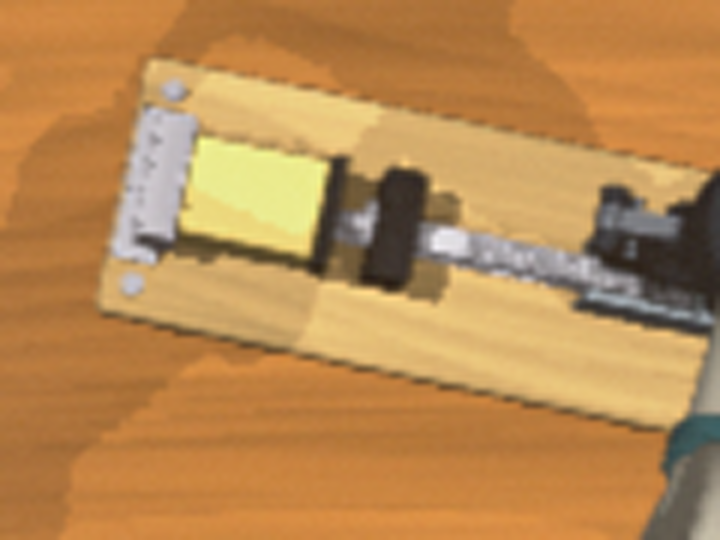

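View pics/w17.png

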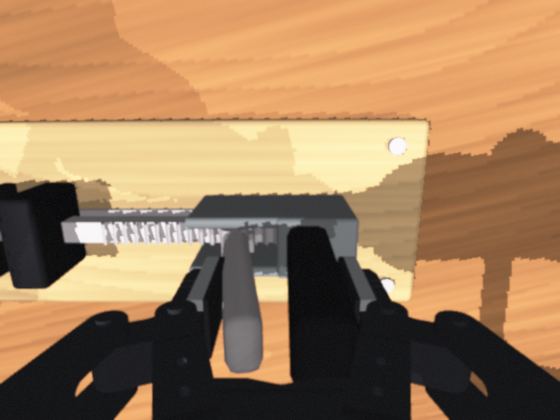

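Held: jaw front is at 30 mm (j≈0.066) and the pad is on the block, sunk ~6 mm by the visible stem, with the block touching the fixed jaw. To reach roughly half-way I'll release and make one partial stroke in small steps.

Request:
send_rows(
  deltas=[
    {"dp":[0,0.02,0],"rotation":[0,0,0]},
    {"dp":[0,0.02,0],"rotation":[0,0,0]},
    {"dp":[0,0.02,0],"rotation":[0,0,0]},
    {"dp":[0,0.02,0],"rotation":[0,0,0]},
    {"dp":[0,0.02,0],"rotation":[0,0,0]},
    {"dp":[0,0.02,0],"rotation":[0,0,0]},
    {"dp":[0,0.02,0],"rotation":[0,0,0]},
    {"dp":[0,0.02,0],"rotation":[0,0,0]},
  ],
  fingers=-1,
)

```text
clock: 19.68
position: [0.5305, -0.1631, 0.1098]
ee_rot: [0.0, 0.993, -0.114, -0.0]
contact_force: [1.0, -0.4, 0.6]
width: 0.0854
```

Request:
send_rows(
  deltas=[
    {"dp":[0,-0.02,0],"rotation":[0,0,0]},
    {"dp":[0,-0.02,0],"rotation":[0,0,0]},
    {"dp":[0,-0.02,0],"rotation":[0,0,0]},
    {"dp":[0,-0.02,0],"rotation":[0,0,0]},
    {"dp":[0,-0.02,0],"rotation":[0,0,0]},
    {"dp":[0,-0.02,0],"rotation":[0,0,0]},
  ],
  fingers=-0.6,
)

```text
clock: 20.18
position: [0.5311, -0.164, 0.1102]
ee_rot: [-0.001, 0.993, -0.114, 0.0]
contact_force: [1.4, 4.3, 1.4]
width: 0.0684
```

```bash
python3 st.py; python3 k.py w18
```

```text
t 20.1833 p [ 0.5311 -0.164   0.1102] w 0.0684 F [1.4 4.3 1.4] q [-0.43  0.36  1.75  0.    1.03  1.37]
toolx -13.12 tooly -103.12 z [ 0.0012  0.0025 -1.    ]
runs y mm [(10, 30)]
```

View pics/w18.png

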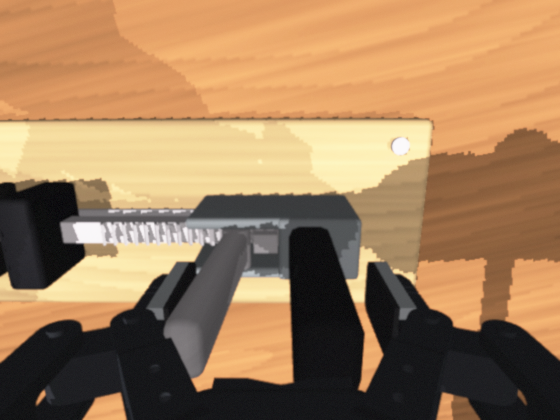

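Request:
send_rows(
  deltas=[
    {"dp":[0,0,0],"rotation":[0,0,0]},
    {"dp":[0,0,0],"rotation":[0,0,0]},
    {"dp":[0,0,0],"rotation":[0,0,0]},
    {"dp":[0,0,0],"rotation":[0,0,0]},
    {"dp":[0,0,0],"rotation":[0,0,0]},
  ],
  fingers=-0.4,
)

```text
clock: 20.65
position: [0.5315, -0.1632, 0.1103]
ee_rot: [-0.002, 0.993, -0.114, 0.001]
contact_force: [3.1, 7.5, 2.3]
width: 0.0599
```

```bash
python3 st.py; python3 k.py w19
```

```text
t 20.65 p [ 0.5315 -0.1632  0.1103] w 0.0599 F [3.1 7.5 2.3] q [-0.43  0.36  1.75  0.01  1.03  1.37]
toolx -13.14 tooly -103.14 z [ 0.0022  0.0038 -1.    ]
runs y mm [(11, 33)]
```

Request:
send_rows(
  deltas=[
    {"dp":[0,0,0],"rotation":[0,0,0]},
    {"dp":[0,0,0],"rotation":[0,0,0]},
    {"dp":[0,0,0],"rotation":[0,0,0]},
    {"dp":[0,0,0],"rotation":[0,0,0]},
    {"dp":[0,0,0],"rotation":[0,0,0]},
  ],
  fingers=-0.28,
)

```text
clock: 21.12
position: [0.5314, -0.1631, 0.1102]
ee_rot: [-0.002, 0.993, -0.114, 0.001]
contact_force: [2.2, 7.8, 1.5]
width: 0.0546
```

```bash
python3 st.py; python3 k.py w20; python3 tp.py t20
```

```text
t 21.1167 p [ 0.5314 -0.1631  0.1102] w 0.0546 F [2.2 7.8 1.5] q [-0.43  0.36  1.75  0.01  1.03  1.37]
toolx -13.14 tooly -103.14 z [ 0.0019  0.0041 -1.    ]
runs y mm [(13, 34)]
[(11, 12), (14, 20), (17, 23), (20, 23), (23, 23), (26, 22), (29, 22), (32, 4), (35, 1), (44, 16), (47, 23), (50, 21), (53, 17), (56, 22), (59, 18), (62, 21), (65, 19), (68, 21), (71, 20), (74, 20), (77, 20), (80, 18), (83, 20), (86, 20), (89, 21), (92, 17), (95, 20), (98, 20), (101, 19), (104, 19), (107, 20), (110, 19), (113, 25), (116, 23), (119, 25), (122, 26), (125, 25), (128, 20)]
```

View pics/t20c.png

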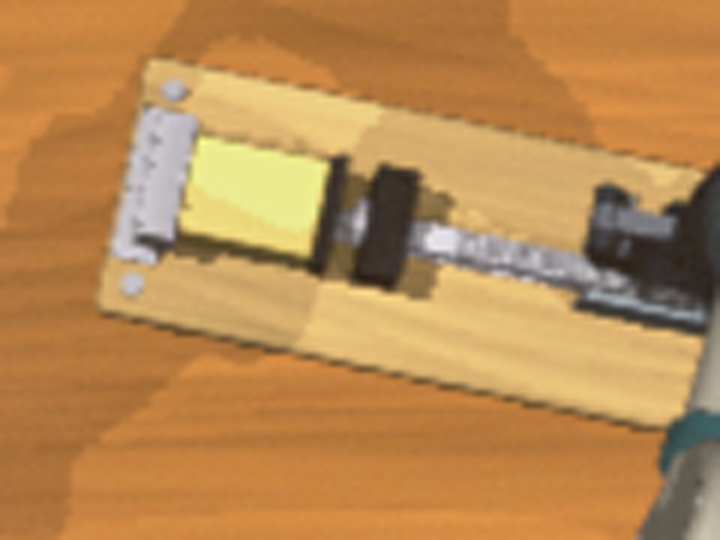

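View pics/w20.png

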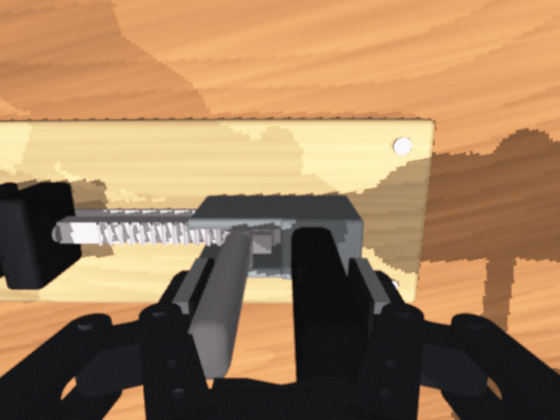

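Pad is at ~9.5–10 mm now. One small step more.

Request:
send_rows(
  deltas=[
    {"dp":[0,0,0],"rotation":[0,0,0]},
    {"dp":[0,0,0],"rotation":[0,0,0]},
    {"dp":[0,0,0],"rotation":[0,0,0]},
    {"dp":[0,0,0],"rotation":[0,0,0]},
    {"dp":[0,0,0],"rotation":[0,0,0]},
    {"dp":[0,0,0],"rotation":[0,0,0]},
    {"dp":[0,0,0],"rotation":[0,0,0]},
    {"dp":[0,0,0],"rotation":[0,0,0]},
  ],
  fingers=-0.22,
)

```text
clock: 21.88
position: [0.5315, -0.1631, 0.1107]
ee_rot: [-0.002, 0.993, -0.114, 0.001]
contact_force: [0.6, 6.3, 5.2]
width: 0.0524
```

```bash
python3 st.py; python3 k.py w21; python3 tp.py t21; python3 k.py w22; python3 st.py; python3 -c "
from h import *
im=shot('side','s22');cv2.imwrite('pics/s22c.png',cv2.resize(im['color'][190:350,200:360,::-1],None,fx=4,fy=3.7))"
```

```text
t 21.8833 p [ 0.5315 -0.1631  0.1107] w 0.0524 F [0.6 6.3 5.2] q [-0.43  0.36  1.75  0.01  1.03  1.37]
toolx -13.14 tooly -103.14 z [ 0.0022  0.0042 -1.    ]
runs y mm [(14, 35)]
[(11, 6), (14, 21), (17, 21), (20, 22), (23, 21), (26, 23), (29, 21), (32, 11), (35, 1), (44, 14), (47, 23), (50, 21), (53, 17), (56, 20), (59, 20), (62, 20), (65, 20), (68, 20), (71, 20), (74, 20), (77, 20), (80, 18), (83, 20), (86, 19), (89, 21), (92, 19), (95, 20), (98, 20), (101, 20), (104, 19), (107, 19), (110, 19), (113, 26), (116, 24), (119, 25), (122, 25), (125, 26), (128, 19)]
runs y mm [(14, 35)]
t 22.0333 p [ 0.5314 -0.1631  0.1107] w 0.0521 F [1.7 6.6 5. ] q [-0.43  0.36  1.75  0.01  1.03  1.37]
toolx -13.14 tooly -103.14 z [ 0.0022  0.0042 -1.    ]
```

View pics/t21c.png

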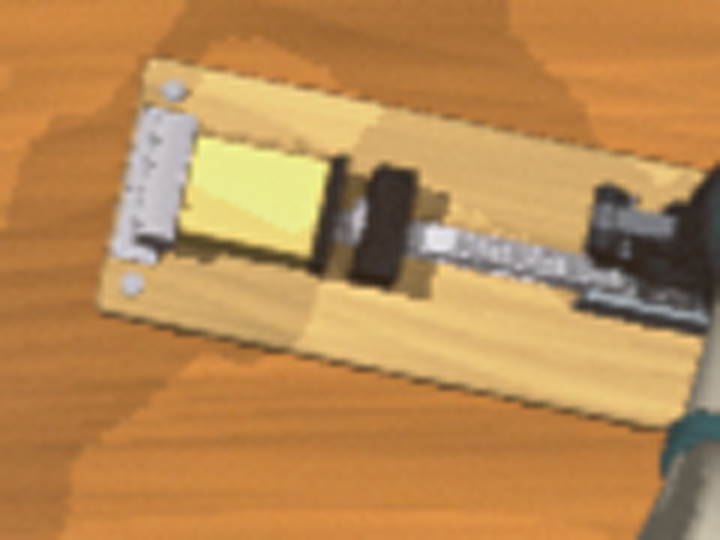

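View pics/s22c.png

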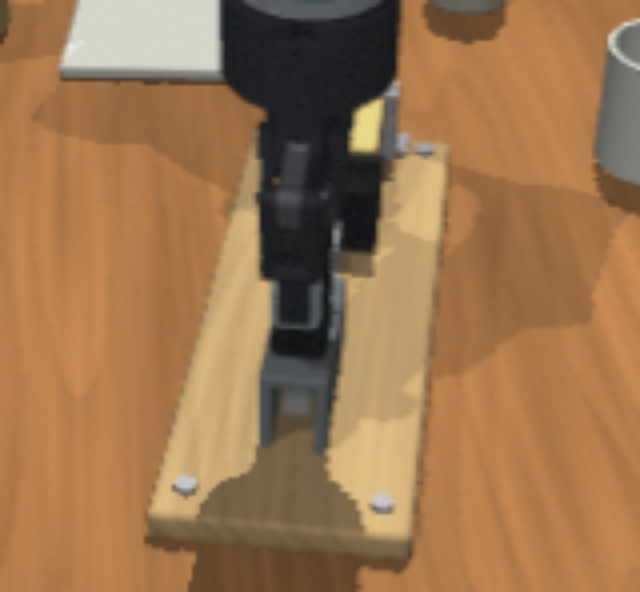

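The block is against the fixed jaw and the pad is on it, about half-way in (jaw front 35 mm, pad back ≈46). The trigger is held and readings are steady. Handing in.

```bash
python3 -c "
from rig import manip
print(manip.sign_off())"
```

```text
the job is handed in; nothing more can be done
None
```

The cheese is standing in the clamp, pressed against the fixed jaw with the pad about half-way in, and the trigger is still held squeezed. I handed in at about 22 s of the 64 s. No verdict was reported.

- **Block:** I took the middle-sized one (measured 60 × 44 mm) and stood it on the clamp base lengthways. It was about 2 mm off the bar line and 3 mm short of the fixed jaw, and I let go before pumping.
- **Pumping:** Five full trigger strokes moved the jaw about 12 mm each. The fifth pushed the block against the fixed jaw and sank the pad about 6 mm. I then released and made one partial stroke in small steps.
- **Last checks:** Wrist and top views put the jaw at about 0.070 m and the pad about 10–11 mm in, from the jaw position and the visible stem. Neither view shows a gap between the block and the fixed jaw. The fingers stayed at a 52 mm opening with about 6–7 N sideways on the tool, steady over two readings.
- **Not measured:** I had no direct reading of the contact forces at the pad or fixed jaw, so these are inferred from the images. In the final top view the pad's position was only good to about 2–3 mm. I did not re-measure the mug, jar and bowl; the arm never went near them.

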